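Rack the last ice pack, then try, free and hold open the transport box lid

TASK

We are about to load the sample transport box: stand the ice pack that is still on the table on its long edge in one of the two empty slots of the wire rack, beside the other packs, and let go of it. Then, before moving the catch, try the box's lid by pulling up on its handle; do not wrench it: if it is still caught after a few millimetres of play, slide the catch's knob to the right to free it and lift again. Raise the lid well past half-way and finish while still holding it up by its handle, because it falls shut when let go and the nurse needs both hands to load; leave everything else as it stands.

Things in the scene. Friction and masses are not known exactly. Their poses are not given: they have to be found in the camera images.
- carrier: transport box, fixed: white insulated case with grey bands, 170 (x) x 240 (y) mm, 147 mm high with its lid shut. Origin: centre of its underside; x points from its front (catch side, towards the robot) to its back (hinge side), y to the left seen from the front, z up. A slide-bolt catch projects 31 mm from the middle of the front, its metal guide's flat top 146 mm above the table
- carrier_lid (a joint): lid angle, rad: 0 shut, grows as the front edge rises, stop at 1.3. The lid (white slab 174 x 244 x 20 mm, about 0.55 kg, 4 to 6 N to lift at the handle) falls shut from any angle when let go. Shut and caught, it still lifts about 0.016 rad (2 to 3 mm at the handle) and then stops hard
- lid_hinge (a point): middle of the lid's hinge line, at the top back edge of the box, 128 mm above the table; the line runs along the box's y
- lid_handle (a point): middle of the grey round bar handle on the lid, near its front edge: bar 11 mm thick along the box's y, 104 mm straight between two end posts; lid shut, its centre is 185 mm above the table, 38 mm above the lid's top face and 148 mm in front of the hinge line; 32 mm free under the bar. Turns with the lid
- catch_knob (a point): top centre of the catch's black thumb knob, 172 mm above the table: 18 (box x) x 12 (box y) mm, standing 26 mm above the guide, 40 mm in front of the handle bar. Slides along box y with about 2 N, stays where left; shut at box y = -8 mm, fully back at -30 mm (22 mm to the right): then the lid is always free. Elsewhere the place does not tell: bolt end and adjustable strike are hidden
- bolt: the catch's sliding steel bolt that carries the knob, hidden in its guide; origin 35 mm below and 8 mm to the left (box +y) of catch_knob. While the lid is caught the bolt takes the pull: more than 60 N on it would wrench it
- rack: steel wire rack, fixed, 138 x 142 mm, 48 mm high; origin: centre of its underside, x along its slots, y across, z up. Four slots at y = -51, -17, +17, +51 mm, 28 mm clear between 6 mm wires; the two at -y are empty. The 48 mm high wire loops stand only at the slots' ends (33 to 69 mm from the middle): the middle 66 mm is open, so fingers beside a pack can go down there
- rack_slot0 (a point): middle of the outer empty slot (rack y = -51 mm), at the height where a pack stands on two cross rails, 12 mm above the table; x along the slot, y across, z up
- rack_slot1 (a point): middle of the other empty slot (rack y = -17 mm), same height and axes; only 14 mm between its pack and the next pack
- pack: ice pack to rack: light blue flat plastic bottle, 0.2 kg, 50 x 150 x 20 mm, standing on its long edge on the table, right of the rack. Origin: middle of one large face; its x is its 50 mm height (vertical), y its length (round 16 mm neck on the last 10 mm at -y), z its thickness, from 0 at the origin's face to 20 mm at the other
- pack_center (a point): centre of that pack, 25 mm above the edge it stands on
- pack_b: a like ice pack already in the rack (slot at y = +17 mm)
- pack_c: a like ice pack already in the rack (slot at y = +51 mm)
- timer: bystander: flat digital timer 60 x 64 x 18 mm on the table in front of the rack
- spray_bottle: bystander: white spray bottle, 60 mm wide, 190 mm high, behind the transport box
- gel_bottle: bystander: hand gel pump bottle, 48 x 75 x 187 mm, behind the rack
- tube_1: bystander: capped sample tube, 20 mm wide, 94 mm high, in the small tube stand at the back

How it is judged:
By the outcome, as a careful person would: the job done as asked, in the order asked, and still so for the second after the job is handed in, while the arm keeps its last pose, push and grip.
It also fails if it takes over 72 s, if anything falls off the work surface, if the arm or the gripper's body presses on something with over 40 N, if the wrist force passes 120 N, or if a joint passes its speed limit or range.

ROBOT

A 7-joint arm with a two-finger parallel gripper is mounted at the origin on a cart in front of the work surface, level with it; the furniture and walls round the work are solid. World frame = base frame: x ahead of the robot, y to its left, z up, the work surface at z = 0. Lengths are in m, angles in rad, forces in N, time in s.
With the tool pointing down it reaches from about 0.4 to 0.9 m from the base axis. Payload 5.5 kg.
Tool frame: the origin (TCP) lies where the fingers leave the gripper's body, on its centre line; the fingertips stand 66 mm ahead of it and the grasp point (between the pads) lies 47 mm ahead of it; z points along the fingers, y is the direction in which the jaws open and shut (so a half turn about z gives the same grasp; the last joint's range is limited). The gripper opens to 92 mm and grips with 3 to 60 N. Pads are 19 mm wide; open, the fingers measure 130 mm over their backs; the gripper's body (75 mm by 190 mm) begins 47 mm behind the grasp point.
Start: joints at [-0.908, 0.501, -0.427, 1.55, 0.221, 1.138, -0.21], TCP at [0.253, 0.599, 0.292] pointing down, gripper open.
Joint ranges: [-2.88, 2.88], [-0.31, 2.03], [-1.54, 1.56], [0.2, 2.42], [-1.41, 4.55], [0.19, 2.02], [-2.57, 2.57]. Speed limits (rad/s): [2.57, 2.57, 3.14, 3.14, 3.14, 3.14, 3.14].

INTERFACE

Orientations are given as a unit quaternion [w, x, y, z].
In Python, from rig import robot gives the robot as it stands.
- The arm moves only by the tool play_rows, never from a script. Its argument "commands" is one flat list of numbers, 5 for each row, row after row: the shift along the tool's x, y, z in units of 40 mm (1.0 is 40 mm), then the turn about the tool's z in units of 6 degrees (1.0 is 6 degrees), then the finger opening in mm, from 0 to 91.8. In form: [tx, ty, tz, twist, claw, tx, ty, tz, twist, claw, ...]. A call has 1 to 12 rows; each row is the pose to reach, as a shift and turn from the pose measured when the call began, along the tool's axes at that moment; what a row does not reach only later rows make up. A row lasts 1/12 s, in which the tool goes at most 41.7 mm and 7.16 degrees, less where a joint would pass 70% of its speed; a pose out of reach is approached as far as the arm can. A call with a gripper value outside its range is refused whole. The fingers move at their own pace and stop on an object; "squeeze" is the grip in N (left out, the last holds). Time passes only in rows, so rows that repeat a pose let the fingers close. It gives the time, the measured TCP pose, the force and the opening at its end, in the units of the state.
- robot.get_state(): the state, without advancing time (a new reading comes with each control period).
- robot.snapshot(name): name is "scene" or "top" or "wrist"; returns (picture, depth): 480x640x3 uint8, blue, green, red; 480x640 float32, m along the optical axis (not along the pixel's ray), 0 where there is no reading.
- robot.get_calibration(name): a dict with "fx", "fy", "cx", "cy" (pixels), "distortion" ([k1, k2, p1, p2, k3] as OpenCV has them; the pictures are not rectified), "xyz" and "rotation" of the camera in the world; the wrist camera has in their place "mount" (4x4, takes a point from camera to tool coordinates, whose origin is the TCP and whose axes are the flange's). Camera axes: x right, y down, z forward; pixel columns grow to the right and rows downward; lengths in m; the calibration is good to about 2 mm. A picture is of the moment at which its call begins: read the wrist's pose just before it. get_calibration takes no time and is no camera call.
- robot.finish_job(): hands the job in, once; it reports no verdict.
The state is a dict: "time": time; "joint_positions": joint angles; "dq": joint speeds; "joint_efforts": joint torques, N m; "tcp_pos": TCP position; "ee_rot": TCP orientation; "ft_force": force on the tool from outside, world axes, zero at the start; "torque": the same for the moment, N m; "gripper_width": finger opening in m.
Only numpy, scipy, OpenCV 4.12 (cv2) and the standard library are available. Lean on these libraries where they do the work, as an engineer would, in place of code of your own. Each camera call takes 0.05 s, during which the arm holds its last target. There are 200 camera calls.

## Working session

There is one attempt and no reset: what is moved stays moved. The work goes in short steps, Python scripts to look and compute and a tool call to move; the robot and the scene stay as the last step left them, time stands still between calls to the robot, and variables do not carry over. Pictures are saved under pics/ and viewed, about 8 in all and at most 12, crops included, and the job is handed in when it is done.

Besides the shell and the picture viewer there is one more tool, called in YAML: its name, and indented under it one key for each argument. play_rows: Moves the arm, as the interface text tells. Its arguments: {"type":"object","properties":{"commands":{"type":"array","items":{"type":"number"}},"squeeze":{"type":"number"}},"required":["commands"]}

```bash
mkdir -p pics; ls; python3 - <<'E'
from rig import robot
import cv2,numpy as np
s=robot.get_state();print({k:np.round(v,3).tolist() for k,v in s.items()})
for n in("scene","top"):
    im,d=robot.snapshot(n);cv2.imwrite(f"pics/{n}0.png",im);np.save(f"pics/{n}0.npy",d)
    c=robot.get_calibration(n);print(n,{k:np.round(v,3).tolist() for k,v in c.items()})
print(robot.get_calibration("wrist"))
E
```

```text
pics
{'time': 0.0, 'joint_positions': [-0.908, 0.502, -0.427, 1.551, 0.221, 1.138, -0.21], 'dq': [-0.0, 0.002, 0.001, 0.002, -0.0, -0.001, 0.0], 'joint_efforts': [0.0, -56.659, -5.816, -27.911, -0.069, 0.031, 0.0], 'tcp_pos': [0.253, 0.598, 0.291], 'ee_rot': [-0.0, 0.199, 0.98, -0.001], 'ft_force': [-0.168, -0.001, 0.749], 'torque': [0.009, 0.023, -0.04], 'gripper_width': 0.092}
scene {'fx': 557.2, 'fy': 557.2, 'cx': 323.557, 'cy': 250.99, 'distortion': [-0.011, 0.0, 0.0, 0.0, 0.0], 'xyz': [-0.108, -0.729, 0.551], 'rotation': [-0.501, 0.774, -0.329, 0.207]}
top {'fx': 480.836, 'fy': 480.836, 'cx': 324.097, 'cy': 242.062, 'distortion': [0.014, 0.0, 0.0, 0.0, 0.0], 'xyz': [0.362, -0.104, 1.161], 'rotation': [0.067, -0.696, 0.712, -0.061]}
{'fx': 365.9087763092341, 'fy': 365.9087763092341, 'cx': 322.20049128466053, 'cy': 238.63870923792777, 'distortion': array([-0.0450194,  0.       ,  0.       ,  0.       ,  0.       ]), 'mount': array([[-2.82110105e-04, -9.64005266e-01, -2.65882997e-01,
         7.18014325e-02],
       [ 9.99999141e-01, -6.12340439e-04,  1.15911716e-03,
         6.60255728e-04],
       [-1.28020596e-03, -2.65882442e-01,  9.64004610e-01,
        -9.26252864e-02],
       [ 0.00000000e+00,  0.00000000e+00,  0.00000000e+00,
         1.00000000e+00]])}
```

View pics/top0.png

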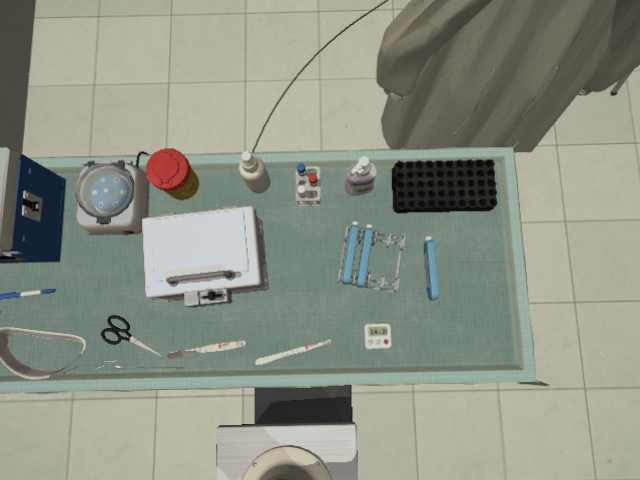

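View pics/scene0.png

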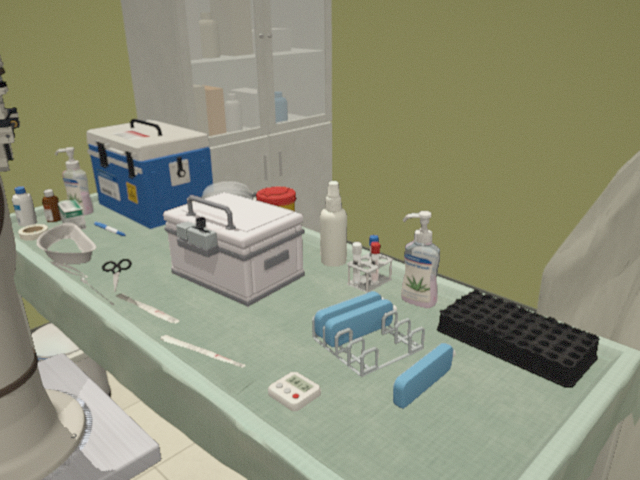

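Top view: loose pack at (432,268), rack at (372,258) with two packs on its left and two empty slots on the right. Box at (203,255), handle bar at (200,277), knob at (210,296). Next I'll get coarse positions.

```bash
cat > h.py <<'E'
from rig import robot
import cv2,numpy as np
from scipy.spatial.transform import Rotation as Rot
def R(q): return Rot.from_quat([q[1],q[2],q[3],q[0]]).as_matrix()
def cam(n,s=None):
    c=robot.get_calibration(n);K=np.array([[c['fx'],0,c['cx']],[0,c['fy'],c['cy']],[0,0,1]])
    if n=='wrist':
        m=np.array(c['mount']);Rt=R(s['ee_rot']);return K,np.array(c['distortion']),Rt@m[:3,:3],np.array(s['tcp_pos'])+Rt@m[:3,3]
    return K,np.array(c['distortion']),R(c['rotation']),np.array(c['xyz'])
def onz(C,px,z):
    K,D,Rc,o=C
    p=cv2.undistortPoints(np.array(px,float).reshape(-1,1,2),K,D)[:,0]
    d=np.c_[p,np.ones(len(p))]@Rc.T
    z=np.broadcast_to(z,len(p))
    return o+d*((z-o[2])/d[:,2])[:,None]
def proj(C,P):
    K,D,Rc,o=C
    rv=cv2.Rodrigues(Rc.T)[0];return cv2.projectPoints(np.array(P,float).reshape(-1,1,3),rv,-Rc.T@o,K,D)[0][:,0]
def cloud(C,d):
    K,D,Rc,o=C
    v,u=np.mgrid[:480,:640];p=cv2.undistortPoints(np.c_[u.ravel(),v.ravel()].astype(float).reshape(-1,1,2),K,D)[:,0]
    X=(np.c_[p,np.ones(len(p))]*d.reshape(-1,1))@Rc.T+o
    return X.reshape(480,640,3)
def shot(n,name):
    s=robot.get_state();im,d=robot.snapshot(n);cv2.imwrite(f'pics/{name}.png',im);np.save(f'pics/{name}.npy',d)
    return s,im,d,cam(n,s)
def rect(P):
    (c,(a,b),t)=cv2.minAreaRect((np.array(P)[:,:2]*1000).astype(np.float32))
    if a<b:a,b,t=b,a,t+90
    return np.round(np.array(c)/1000,4),round(a,1),round(b,1),round((t+90)%180-90,2)
def tool(s,dW): # world shift -> row units
    return np.round(R(s['ee_rot']).T@np.array(dW)/0.04,3)
def yaw(s): # jaw axis direction, deg in world
    y=R(s['ee_rot'])[:,1];return np.degrees(np.arctan2(y[1],y[0]))
E
python3 - <<'E'
from h import *
C=cam('top');im=cv2.imread('pics/top0.png');d=np.load('pics/top0.npy');X=cloud(C,d)
print('table z',np.median(X[300:320,300:340,2]))
hsv=cv2.cvtColor(im,cv2.COLOR_BGR2HSV)
m=cv2.inRange(hsv,(95,90,80),(115,255,255));m[:, :320]=0
n,l,st,_=cv2.connectedComponentsWithStats(m)
for i in range(1,n):
    if st[i,4]>100:
        q=np.argwhere(l==i);P=X[q[:,0],q[:,1]];k=abs(P[:,2]-np.percentile(P[:,2],90))<.008
        print(st[i],np.percentile(P[:,2],90),rect(P[k]))
B=X[195:320,130:280].reshape(-1,3)
k=abs(B[:,2]-.147)<.006;print('lid',k.sum(),rect(B[k]))
k=(B[:,2]>.175)&(B[:,2]<.2);print('handle',k.sum(),rect(B[k]),B[k].mean(0))
k=(B[:,2]>.162)&(B[:,2]<.176)&(B[:,0]<.44);print('knob',k.sum(),B[k].mean(0))
print(onz(C,[[210,296],[200,277],[345,288],[396,291],[404,236],[350,224]],[.172,.185,.048,.048,.048,.048]))
E
```

```text
table z 0.004125022822158875
[343 226  15  58 425] 0.06518337076648892 (array([ 0.5346, -0.1556]), 134.9, 16.9, -10.75)
[357 229  16  58 437] 0.06561973689477774 (array([ 0.5265, -0.1884]), 135.3, 17.1, -10.88)
[424 241  14  58 493] 0.05296940800433303 (array([ 0.4957, -0.3452]), 134.1, 17.6, 1.1)
lid 8428 (array([0.5211, 0.1688]), 246.4, 201.3, -84.73)
handle 352 (array([0.4543, 0.1615]), 131.1, 53.5, -84.91) [0.47451016 0.16001293 0.18967402]
knob 47 [0.43411873 0.13764109 0.17067098]
[[ 0.43578082  0.13994063  0.172     ]
 [ 0.47392339  0.15798524  0.185     ]
 [ 0.45627901 -0.14171917  0.048     ]
 [ 0.44672889 -0.25899697  0.048     ]
 [ 0.57534783 -0.28407258  0.048     ]
 [ 0.60732908 -0.15803621  0.048     ]]
```

```bash
python3 - <<'E'
from h import *
s=robot.get_state();print(yaw(s),tool(s,np.array([.44,-.28,.29])-s['tcp_pos']),tool(s,np.array([.32,.15,.32])-s['tcp_pos']))
E
```

```text
67.09750947906429 [-12.855 -18.404   0.063] [-5.908 -9.671 -0.701]
```

play_rows:
  commands: [-1,-1.6,-0.2,-1,91,-1.9,-2.4,-0.4,-2,91,-2.5,-3.2,-0.6,-3,91,-3,-4.1,-0.7,-4,91,-3.5,-5,-0.7,-4,91,-4,-5.9,-0.7,-4,91,-4.5,-6.8,-0.7,-4,91,-5,-7.7,-0.7,-4,91,-5.5,-8.6,-0.7,-4,91,-6,-9.5,-0.7,-4,91,-6.6,-10.4,-0.7,-4,91,-7.2,-11.3,-0.7,-4,91]

```text
time: 1.1
tcp_pos: [0.3349, 0.1063, 0.32]
ee_rot: [-0.0, -0.01, 1.0, -0.001]
ft_force: [0.8, 0.4, -0.5]
gripper_width: 0.0909
```

```bash
python3 - <<'E'
from h import *
s=robot.get_state();print(s['time'],yaw(s),s['tcp_pos'],tool(s,np.array([.44,-.28,.27])-s['tcp_pos']))
E
```

```text
1.1 91.10755368886986 [0.33490977 0.1063305  0.32000765] [-2.44  -9.705  1.264]
```

play_rows:
  commands: [-0.2,-0.9,0.1,0,91,-0.4,-1.8,0.2,0,91,-0.7,-2.7,0.4,0,91,-0.9,-3.6,0.5,0,91,-1.1,-4.5,0.6,0,91,-1.3,-5.4,0.7,0,91,-1.6,-6.3,0.8,0,91,-1.8,-7.2,0.9,0,91,-2.0,-8.1,1.0,0,91,-2.2,-9,1.2,0,91,-2.4,-9.7,1.25,0,91,-2.4,-9.7,1.25,0,91]

```text
time: 2.1
tcp_pos: [0.4381, -0.2859, 0.2698]
ee_rot: [-0.0, -0.006, 1.0, -0.003]
ft_force: [0.5, -0.3, 0.9]
gripper_width: 0.0913
```

```bash
python3 - <<'E'
from h import *
s,im,d,C=shot('wrist','w1');print(s['time'],s['tcp_pos'],yaw(s),np.abs(s['dq']).max())
X=cloud(C,d)
print('table',[np.round(X[v,u],4).tolist() for v,u in((400,320),(400,250))])
hsv=cv2.cvtColor(im,cv2.COLOR_BGR2HSV)
m=cv2.inRange(hsv,(95,90,80),(115,255,255))
n,l,st,_=cv2.connectedComponentsWithStats(m)
for i in range(1,n):
    if st[i,4]>300:
        q=np.argwhere(l==i);P=X[q[:,0],q[:,1]];k=abs(P[:,2]-np.percentile(P[:,2],90))<.005
        print(st[i],np.percentile(P[:,2],90),rect(P[k]))
E
```

```text
2.1 [ 0.43812109 -0.28593058  0.26977735] 90.74323543193013 0.0789133725247711
table [[0.4132, -0.2857, 0.3058], [0.413, -0.2986, 0.3064]]
[ 245  203   26  112 2322] 0.0506916938821176 (array([ 0.4782, -0.3452]), 99.5, 17.8, 1.13)
[424 240  32  40 853] 0.06248162164715175 (array([ 0.4723, -0.1794]), 23.0, 19.1, -11.3)
[459 249  33  49 982] 0.06265948582291452 (array([ 0.4847, -0.1466]), 31.7, 18.5, -11.99)
[400 348  29  33 620] 0.06278109521400752 (array([ 0.5725, -0.1978]), 40.0, 17.7, -10.67)
```

View pics/w1.png

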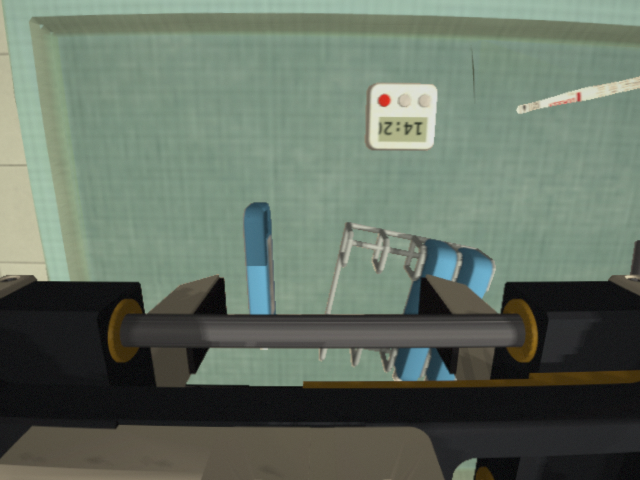

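Wrist view, seen from the robot side: loose pack from (258,205) to (262,345), behind the gripper. The rack's outer wire runs from (348,226) to (322,357). The packs in the rack are at (430,250) and (475,255). I'll zoom on the rack wires.

```bash
python3 - <<'E'
from h import *
im=cv2.imread('pics/w1.png');cv2.imwrite('pics/c1.png',cv2.resize(im[205:385,300:510],None,fx=3.3,fy=3.3,interpolation=cv2.INTER_CUBIC))
E
```

```text
(no output)
```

View pics/c1.png

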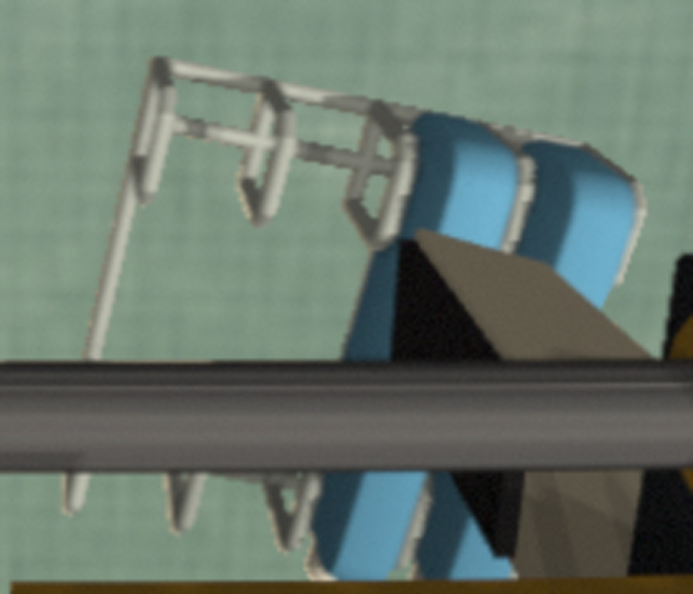

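```bash
python3 - <<'E'
from h import *
s0=dict(tcp_pos=[0.43812109,-0.28593058,0.26977735],ee_rot=[-0.0,-0.006,1.0,-0.003])
s=robot.get_state();C=cam('wrist',s)
c=np.array([[172,90],[148,198],[293,105],[264,218],[410,130],[378,245],[70,512],[180,530],[288,548]])/3.3+[300,205]
P=onz(C,c,.045)[:,:2]
a=np.radians(-10.8);ex=np.array([np.cos(a),np.sin(a)]);ey=np.array([-ex[1],ex[0]])
o=np.array([.514,-.255])
print(np.round(np.c_[P,(P-o)@ex*1000,(P-o)@ey*1000-51],4))
q=np.array([[258,205],[246,212],[270,212]]);print(onz(C,q,.05))
print(yaw(s),tool(s,np.array([.503,-.345,.15])-s['tcp_pos']))
E
```

```text
[[  0.4473  -0.2554 -65.4419 -63.8734]
 [  0.4784  -0.2609 -33.8554 -63.5092]
 [  0.451   -0.2222 -67.9901 -30.5987]
 [  0.4839  -0.2283 -34.601  -30.4066]
 [  0.4577  -0.1895 -67.601    2.7627]
 [  0.4916  -0.1956 -33.1869   3.1684]
 [  0.579   -0.2813  68.8097 -64.6392]
 [  0.5849  -0.2479  68.2858 -30.6969]
 [  0.5909  -0.2146  67.9841   3.0921]]
[[ 0.4228582  -0.33809107  0.05      ]
 [ 0.42916157 -0.34875778  0.05      ]
 [ 0.42888344 -0.32782317  0.05      ]]
90.83202662887027 [-1.612 -1.57   2.994]
```

play_rows:
  commands: [-0.7,-0.7,0.8,0,60,-1.5,-1.5,1.6,0,60,-1.5,-1.5,2.4,0,60,-1.5,-1.5,3.2,0,60,-1.5,-1.5,4.0,0,60,-1.5,-1.5,4.64,0,60,-1.5,-1.5,4.64,0,60,-1.5,-1.5,4.64,0,15,-1.5,-1.5,4.64,0,15,-1.5,-1.5,4.64,0,15,-1.5,-1.5,4.64,0,15,-1.5,-1.5,4.64,0,15]
  squeeze: 20

```text
time: 3.15
tcp_pos: [0.4994, -0.3429, 0.0861]
ee_rot: [0.0, -0.007, 1.0, -0.002]
ft_force: [0.7, -0.1, -0.1]
gripper_width: 0.031
```

```bash
python3 - <<'E'
from h import *
s=robot.get_state();print(s['time'],yaw(s),s['tcp_pos'],s['gripper_width'],s['ft_force'])
E
```

```text
3.15 90.83742997386341 [ 0.49940738 -0.34289598  0.08612342] 0.031002450836067976 [ 0.66555438 -0.10030429 -0.05744519]
```

play_rows:
  commands: [0,0,0,0,15,0,0,0,0,15,0,0,0,0,15,0,0,0,0,15,0,0,-0.5,0,15,0,0,-1,0,15,0,0,-1.5,0,15,0,0,-2,0,15,0,0,-2,0,15]

```text
time: 3.9
tcp_pos: [0.5012, -0.3438, 0.17]
ee_rot: [0.003, -0.007, 1.0, -0.004]
ft_force: [0.4, -0.0, -1.7]
gripper_width: 0.0199
```

```bash
python3 - <<'E'
from h import *
s,im,d,C=shot('wrist','w2');print(s['time'],yaw(s),s['tcp_pos'],s['gripper_width'],s['ft_force'])
X=cloud(C,d)
hsv=cv2.cvtColor(im,cv2.COLOR_BGR2HSV)
m=cv2.inRange(hsv,(95,90,80),(115,255,255))
n,l,st,_=cv2.connectedComponentsWithStats(m)
for i in range(1,n):
    if st[i,4]>300:
        q=np.argwhere(l==i);P=X[q[:,0],q[:,1]];k=abs(P[:,2]-np.percentile(P[:,2],90))<.005
        print(st[i],np.percentile(P[:,2],90),rect(P[k]))
print(tool(s,np.array([.5144,-.253,.166])-s['tcp_pos']))
E
```

```text
3.9 90.8301854399869 [ 0.50122189 -0.34379561  0.16997858] 0.01994496055896215 [ 0.39831008 -0.04867537 -1.71112252]
[ 296  135   53  180 8899] 0.13304716593549162 (array([ 0.4637, -0.3439]), 66.6, 19.2, 0.86)
[ 516  189  124  125 9695] 0.06244199422628843 (array([ 0.4995, -0.1734]), 73.5, 42.8, -11.64)
[ 511  346   59   40 1781] 0.06275596348465906 (array([ 0.5698, -0.1983]), 35.6, 20.5, -11.49)
[568 346  24  39 374] 0.061774952495613086 (array([ 0.5707, -0.1722]), 31.3, 5.4, -5.39)
[ 300  348   46   33 1429] 0.13321085677245753 (array([ 0.5201, -0.3428]), 18.8, 17.2, -87.84)
[-0.362  2.266  0.086]
```

play_rows:
  commands: [-0.15,0.8,0,0.7,15,-0.3,1.6,0,1.4,15,-0.36,2.27,0,1.97,15,-0.36,2.27,0,1.97,15,-0.36,2.27,0.5,1.97,15,-0.36,2.27,0.5,1.97,15,-0.36,2.27,0.5,1.97,15]

```text
time: 4.53
tcp_pos: [0.512, -0.2517, 0.1456]
ee_rot: [0.0, 0.096, 0.995, -0.002]
ft_force: [-0.6, 0.1, -1.8]
gripper_width: 0.0201
```

```bash
python3 - <<'E'
from h import *
s,im,d,C=shot('wrist','w3');print(s['time'],yaw(s),s['tcp_pos'],s['gripper_width'],s['ft_force'])
E
```

```text
4.5333 79.03309032628972 [ 0.51195424 -0.25172148  0.14561758] 0.020067350366796428 [-0.63761604  0.13885252 -1.75603898]
```

View pics/w3.png

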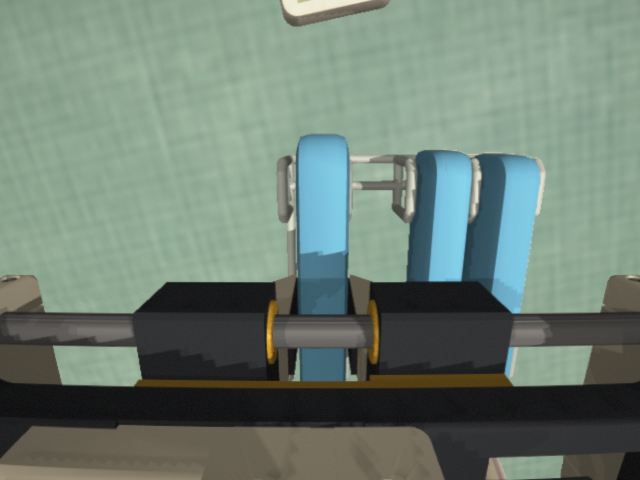

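```bash
python3 - <<'E'
from h import *
s=robot.get_state();C=cam('wrist',s);im=cv2.imread('pics/w3.png')
P=onz(C,[[282,190],[282,215],[410,190],[410,215],[350,190],[350,215]],.045)
L=(P-s['tcp_pos'])@R(s['ee_rot'])
print(np.round(L*1000,1))
P=onz(C,[[298,180],[349,180],[299,230],[349,230]],s['tcp_pos'][2]-.037);print(np.round((P-s['tcp_pos'])@R(s['ee_rot'])*1000,1))
cv2.imwrite('pics/c3.png',cv2.resize(im[125:285,265:425],None,fx=3.6,fy=3.6,interpolation=cv2.INTER_CUBIC))
E
```

```text
[[ 44.9 -20.4 101.5]
 [ 31.3 -20.8 101.6]
 [ 45.   47.6 101.2]
 [ 31.4  48.5 101.2]
 [ 44.9  15.7 101.3]
 [ 31.3  16.  101.4]]
[[57.3 -7.7 36.9]
 [57.3 10.3 36.8]
 [39.2 -7.6 36.9]
 [39.2 10.6 36.8]]
```

View pics/c3.png

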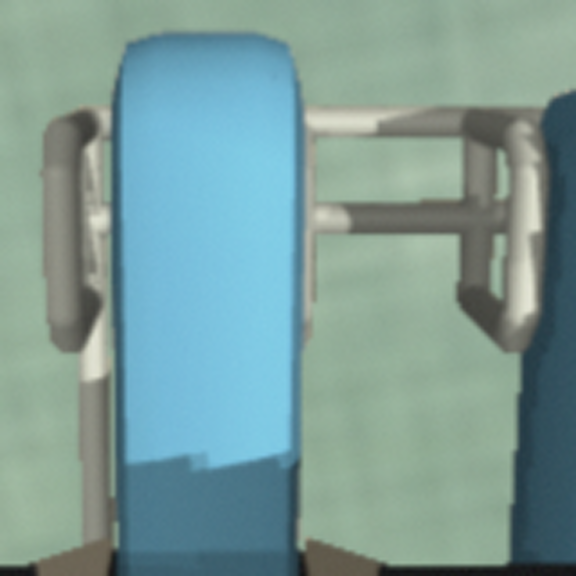

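Pack centred at col 324. The outer wire's top rail is at col 283 and the rack's centre wire at col 410, so the pack needs about 4 mm towards -y (tool).

play_rows:
  commands: [0,-0.1,0,0,15,0,-0.1,0,0,15,0,-0.1,0.3,0,15,0,-0.1,0.6,0,15,0,-0.1,0.8,0,15,0,-0.1,1.0,0,15,0,-0.1,1.1,0,15,0,-0.1,1.15,0,15,0,-0.1,1.15,0,15]

```text
time: 5.33
tcp_pos: [0.5116, -0.2564, 0.1]
ee_rot: [0.001, 0.096, 0.995, -0.002]
ft_force: [-1.0, 0.0, -2.1]
gripper_width: 0.0197
```

```bash
python3 - <<'E'
from h import *
s,im,d,C=shot('wrist','w4');print(s['time'],yaw(s),s['tcp_pos'],s['gripper_width'],s['ft_force'],s['torque'])
cv2.imwrite('pics/c4.png',cv2.resize(im[85:285,225:425],None,fx=2.9,fy=2.9,interpolation=cv2.INTER_CUBIC))
E
```

```text
5.3333 78.99557120660803 [ 0.51160378 -0.2564261   0.10004072] 0.019695534741689103 [-9.56726369e-01  1.35756448e-03 -2.06217997e+00] [0.06978362 0.00723552 0.02368167]
```

View pics/c4.png

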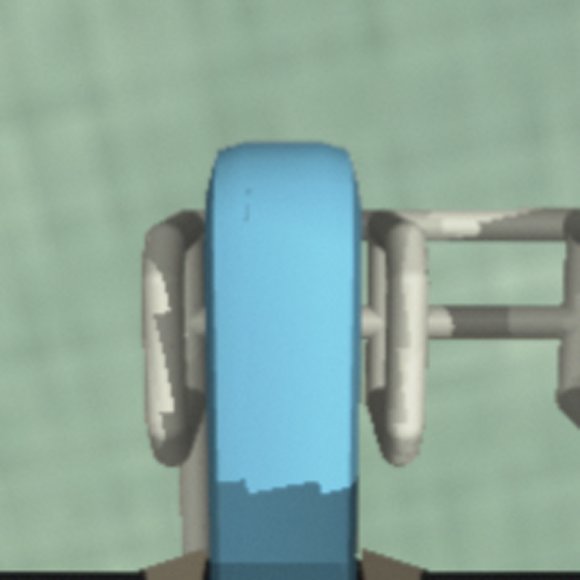

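The pack sits centred between the two wire loops. Lowering the last 2 mm.

play_rows:
  commands: [0,0,0.04,0,15,0,0,0.06,0,15,0,0,0.06,0,15]

```text
time: 5.63
tcp_pos: [0.5126, -0.257, 0.0994]
ee_rot: [0.002, 0.096, 0.995, -0.003]
ft_force: [-3.0, 0.8, 6.7]
gripper_width: 0.0199
```

play_rows:
  commands: [0,0,0,0,36,0,0,0,0,36,0,0,0,0,36,0,0,0,0,36,0,0,-0.5,0,36,0,0,-1,0,36,0,0,-1.8,0,36,0,0,-2.7,0,36,0,0,-3.6,0,36,0,0,-4.4,0,36]

```text
time: 6.47
tcp_pos: [0.512, -0.2561, 0.2775]
ee_rot: [0.002, 0.096, 0.995, -0.003]
ft_force: [1.0, -0.1, -0.2]
gripper_width: 0.0363
```

```bash
python3 - <<'E'
from h import *
s,im,d,C=shot('wrist','w5');print(s['time'],yaw(s),s['tcp_pos'],s['gripper_width'],s['ft_force'])
C=cam('top');im,d=robot.snapshot('top');X=cloud(C,d);cv2.imwrite('pics/top5.png',im)
hsv=cv2.cvtColor(im,cv2.COLOR_BGR2HSV)
m=cv2.inRange(hsv,(95,90,80),(115,255,255));m[:, :320]=0
n,l,st,_=cv2.connectedComponentsWithStats(m)
for i in range(1,n):
    if st[i,4]>100:
        q=np.argwhere(l==i);P=X[q[:,0],q[:,1]];k=abs(P[:,2]-np.percentile(P[:,2],90))<.008
        print(st[i],np.percentile(P[:,2],90),rect(P[k]))
# box, refined from first picture
im=cv2.imread('pics/top0.png')
cv2.imwrite('pics/c6.png',np.vstack([cv2.resize(cv2.imread('pics/w5.png'),(480,360)),cv2.resize(im[255:315,150:270],(480,240),interpolation=cv2.INTER_CUBIC)]))
E
```

```text
6.4667 78.98089898230505 [ 0.51201699 -0.2560981   0.27748764] 0.03627091991170551 [ 1.00162929 -0.05966053 -0.20896861]
[343 226  15  58 426] 0.06541501896071233 (array([ 0.5345, -0.1556]), 134.3, 16.9, -10.87)
[357 254  12  33 236] 0.0651329583665029 (array([ 0.4958, -0.1827]), 72.1, 17.2, -11.44)
```

View pics/c6.png

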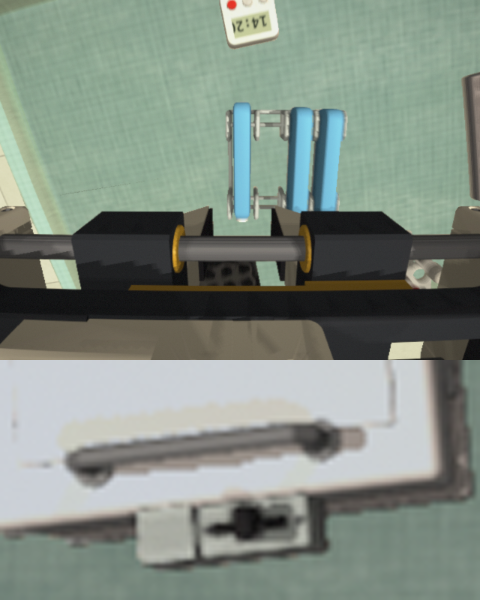

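The pack stands upright in the outer slot. Moving to look at the box.

```bash
python3 - <<'E'
from h import *
s=robot.get_state();print(np.round(s['joint_positions'],2),tool(s,np.array([.45,.08,.30])-s['tcp_pos']))
E
```

```text
[ 0.17  0.35  0.31  1.79 -0.12  1.01  1.9 ] [ 3.2    7.972 -0.565]
```

```bash
python3 - <<'E'
from h import *
s=robot.get_state();print(tool(s,np.array([.45,.215,.30])-s['tcp_pos']))
E
```

```text
[ 3.845 11.285 -0.598]
```

play_rows:
  commands: [0.3,0.9,-0.1,-1.1,36,0.6,1.8,-0.3,-2.2,36,1,2.7,-0.5,-3.3,36,1.3,3.6,-0.6,-4.4,36,1.6,4.5,-0.6,-5.5,36,2,5.4,-0.6,-6.6,36,2.3,6.2,-0.6,-7.7,36,2.6,7.0,-0.6,-8.8,36,2.9,7.6,-0.6,-9.9,36,3.1,8.2,-0.6,-11,36,3.3,8.8,-0.6,-12.1,36,3.5,9.4,-0.6,-13.2,36]

```text
time: 7.57
tcp_pos: [0.4484, 0.1396, 0.3003]
ee_rot: [0.003, -0.563, 0.826, -0.008]
ft_force: [0.0, 0.1, 0.2]
gripper_width: 0.0361
```

```bash
python3 - <<'E'
from h import *
s=robot.get_state();print(s['time'],yaw(s),s['tcp_pos'],np.round(s['joint_positions'],2),tool(s,np.array([.45,.215,.30])-s['tcp_pos']))
E
```

```text
7.5667 158.5217585951009 [0.44837706 0.13957549 0.30027129] [-0.26  0.14 -0.11  1.99  0.03  1.    2.37] [-1.769  0.653 -0.011]
```

play_rows:
  commands: [0.6,-0.2,0,1.1,36,1.1,-0.5,0,2.2,36,1.1,-0.5,0,3.3,36,1.1,-0.5,0,4.4,36,1.1,-0.5,0,5.5,36,1.1,-0.5,0,6.6,36,1.1,-0.5,0,7.7,36,1.1,-0.5,0,8.8,36,1.1,-0.5,0,9.9,36,1.1,-0.5,0,11,36,1.1,-0.5,0,12.1,36,1.1,-0.5,0,13.2,36]

```text
time: 8.57
tcp_pos: [0.4505, 0.0913, 0.3001]
ee_rot: [0.007, 0.096, 0.995, -0.004]
ft_force: [0.5, 0.2, 0.4]
gripper_width: 0.0361
```

play_rows:
  commands: [0,0,0,1.1,36,0,0,0,2.2,36,0,0,0,3.3,36,0,0,0,4.4,36,0,0,0,5.5,36,0,0,0,6.6,36,0,0,0,7.7,36,0,0,0,8.8,36,0,0,0,9.9,36,0,0,0,11,36,0,0,0,12,36,0,0,0,12.4,36]

```text
time: 9.57
tcp_pos: [0.4502, 0.0912, 0.2994]
ee_rot: [0.008, 0.68, 0.733, 0.0]
ft_force: [-0.4, -0.7, 0.6]
gripper_width: 0.0364
```

```bash
python3 - <<'E'
from h import *
s,im,d,C=shot('wrist','w6');print(s['time'],yaw(s),s['tcp_pos'],np.round(s['joint_positions'],2))
cv2.imwrite('pics/c7.png',cv2.resize(im[:300],None,fx=1.25,fy=1.25,interpolation=cv2.INTER_CUBIC))
X=cloud(C,d)[:270].reshape(-1,3)
for lo,hi in((.18,.2),(.142,.152)):
    k=(X[:,2]>lo)&(X[:,2]<hi)&(X[:,0]>.4);print(lo,k.sum(),rect(X[k]) if k.sum()>9 else '')
E
```

```text
9.5667 4.286710687514695 [0.45021638 0.09119579 0.29939389] [-0.38  0.11  0.12  2.02 -0.    1.   -0.18]
0.18 4691 (array([0.4763, 0.1645]), 128.7, 11.6, -84.73)
0.142 68904 (array([0.5226, 0.1626]), 200.8, 177.8, 5.35)
```

View pics/c7.png

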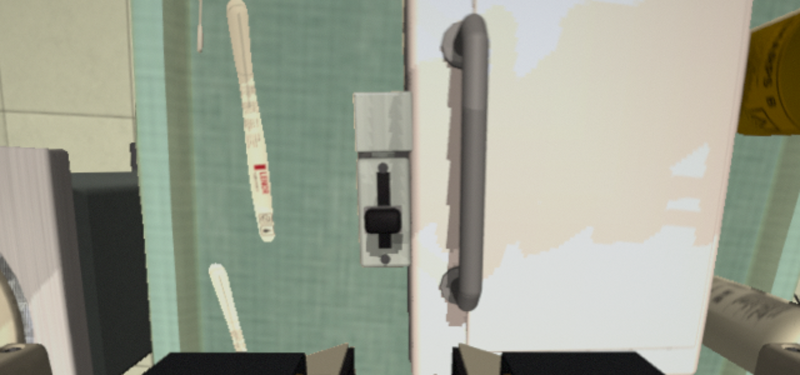

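Handle bar runs from (475,20) to (467,300) in the crop, knob at (382,220), guide from (355,92) to (410,265). Bar axis 95.3°, so the box yaw is about 5.3°.

```bash
python3 - <<'E'
from h import *
s=robot.get_state();C=cam('wrist',s)
a=np.radians(5.3);ex=np.array([np.cos(a),np.sin(a)]);ey=np.array([-ex[1],ex[0]])
P=onz(C,np.array([[474,20],[468,302],[471,160],[382,220]])/1.25,[.187,.187,.187,.172]);print(np.round(P,4))
h=P[:2,:2].mean(0);print('h',h,'knob rel',(P[3,:2]-h)@ex,(P[3,:2]-h)@ey)
g=np.array([.4762,.162])+.022*ey
print(yaw(s),g,tool(s,np.r_[g,.275]-s['tcp_pos']),tool(s,np.r_[g,.24]-s['tcp_pos']))
E
```

```text
[[0.4704 0.2243 0.187 ]
 [0.481  0.1064 0.187 ]
 [0.4751 0.1698 0.187 ]
 [0.4382 0.1397 0.172 ]]
h [0.47568079 0.16532948] knob rel -0.03968118531825037 -0.02208698516508364
4.2987741265465145 [0.47416785 0.18390594] [2.273 0.764 0.594] [2.283 0.755 1.469]
```

play_rows:
  commands: [0.8,0.3,0,-0.1,36,1.6,0.6,0,-0.17,36,2.1,0.77,0.3,-0.17,36,2.1,0.77,0.5,-0.17,36,2.1,0.77,1.0,-0.17,36,2.1,0.77,1.4,-0.17,36,2.1,0.77,1.68,-0.17,36,2.1,0.77,1.68,-0.17,36]

```text
time: 10.28
tcp_pos: [0.4736, 0.1754, 0.2288]
ee_rot: [0.007, 0.673, 0.739, -0.002]
ft_force: [-0.1, -0.5, 0.1]
gripper_width: 0.036
```

play_rows:
  commands: [0,0,0,0,5,0,0,0,0,5,0,0,0,0,5,0,0,0,0,5,0,0,0,0,5,0,0,0,0,5]
  squeeze: 25

```text
time: 10.78
tcp_pos: [0.4748, 0.1755, 0.2297]
ee_rot: [0.007, 0.673, 0.739, -0.001]
ft_force: [2.9, 0.3, 1.3]
gripper_width: 0.0101
```

Bar gripped. Gentle lift trial.

play_rows:
  commands: [0,0,-0.02,0,5,0,0,-0.04,0,5,0,0,-0.05,0,5,0,0,-0.05,0,5]

```text
time: 11.12
tcp_pos: [0.4754, 0.1756, 0.2317]
ee_rot: [0.008, 0.673, 0.739, -0.0]
ft_force: [5.2, 0.3, -6.4]
gripper_width: 0.0098
```

play_rows:
  commands: [0,0,-0.03,0,5,0,0,-0.05,0,5,0,0,-0.05,0,5]

```text
time: 11.37
tcp_pos: [0.4762, 0.1757, 0.2338]
ee_rot: [0.008, 0.674, 0.739, 0.0]
ft_force: [6.4, 1.4, -7.2]
gripper_width: 0.0101
```

play_rows:
  commands: [0,0,-0.03,0,5,0,0,-0.05,0,5,0,0,-0.05,0,5]

```text
time: 11.62
tcp_pos: [0.477, 0.1758, 0.2357]
ee_rot: [0.009, 0.674, 0.739, 0.001]
ft_force: [5.9, 1.1, -7.1]
gripper_width: 0.0102
```

The lid has risen 6 mm, past the catch's play, at a steady lifting load and following its arc. It is not caught, so the catch stays as it is. Continuing along the arc.

play_rows:
  commands: [0,0.05,-0.11,0,5,0,0.1,-0.21,0,5,0,0.2,-0.39,0,5,0,0.3,-0.56,0,5,0,0.41,-0.72,0,5,0,0.53,-0.88,0,5,0,0.53,-0.88,0,5]

```text
time: 12.2
tcp_pos: [0.4981, 0.1778, 0.2726]
ee_rot: [0.009, 0.674, 0.739, 0.001]
ft_force: [-1.1, -1.8, -4.2]
gripper_width: 0.0101
```

```bash
python3 - <<'E'
from h import *
s=robot.get_state();print(s['time'],yaw(s),s['tcp_pos'],s['ft_force'],s['torque'],s['gripper_width'])
C=cam('top');im,d=robot.snapshot('top');robot
cv2.imwrite('pics/top7.png',im)
im,d=robot.snapshot('scene');cv2.imwrite('pics/sc7.png',im)
E
```

```text
12.2 5.2724345355423505 [0.49807912 0.17775592 0.27257687] [-1.13807961 -1.8398856  -4.21848048] [-0.4212072   0.36225597 -0.01829307] 0.010062873992666187
```

View pics/sc7.png

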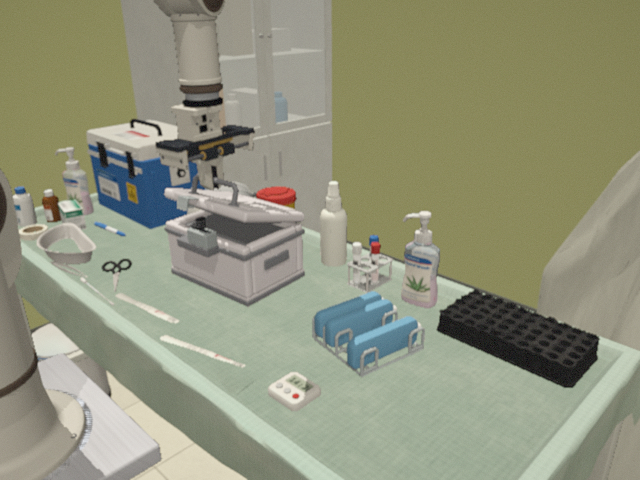

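The scene view shows the lid raised at its front (about 235,190), held by the gripper, and the three packs standing in the rack (about 370,335). Continuing to about 0.95 rad.

play_rows:
  commands: [0,0.13,-0.15,0,5,0,0.26,-0.3,0,5,0,0.4,-0.44,0,5,0,0.55,-0.57,0,5,0,0.7,-0.69,0,5,0,0.86,-0.81,0,5,0,1.03,-0.92,0,5,0,1.2,-1.02,0,5,0,1.38,-1.11,0,5,0,1.56,-1.19,0,5,0,1.56,-1.19,0,5]

```text
time: 13.22
tcp_pos: [0.5603, 0.1837, 0.3224]
ee_rot: [0.009, 0.674, 0.739, 0.001]
ft_force: [-4.6, -3.9, 6.3]
gripper_width: 0.0099
```

play_rows:
  commands: [0,0.17,-0.1,0,5,0,0.36,-0.17,0,5,0,0.54,-0.22,0,5,0,0.54,-0.22,0,5,0,0.54,-0.22,0,5]

```text
time: 13.63
tcp_pos: [0.5821, 0.1857, 0.331]
ee_rot: [0.009, 0.674, 0.739, 0.001]
ft_force: [1.1, -1.4, -12.0]
gripper_width: 0.01
```

```bash
python3 - <<'E'
from h import *
s=robot.get_state();print(s['time'],yaw(s),s['tcp_pos'],s['ft_force'],s['torque'],s['gripper_width'])
im,d=robot.snapshot('scene');X=cloud(cam('scene'),d)
cv2.imwrite('pics/sc8.png',cv2.resize(im[90:410,110:480],None,fx=1.8,fy=1.8))
s=robot.get_state();print(s['ft_force'])
E
```

```text
13.6333 5.233117960340707 [0.5821097  0.18572586 0.33101835] [  1.12274988  -1.42487852 -11.95864258] [-0.23771557 -0.08345038 -0.04377009] 0.010028770019809438
[  0.89835578  -0.14421607 -12.59217998]
```

View pics/sc8.png

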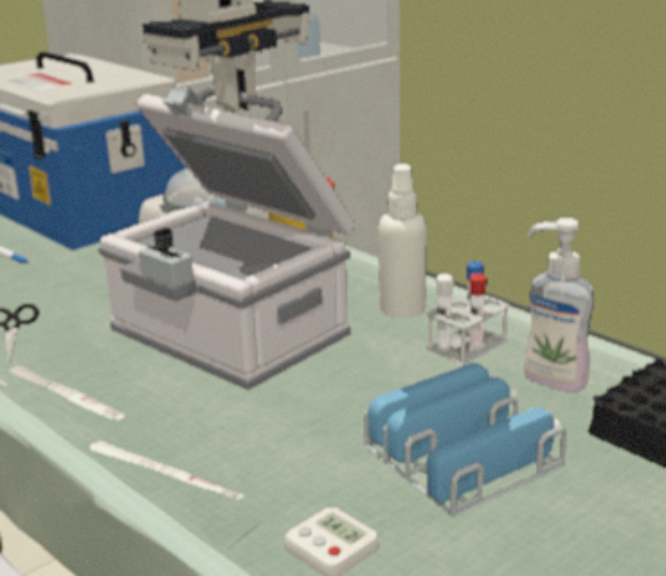

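Lid open about 0.9 rad and held, pack standing in the outer slot, everything else in place. I'll ease the slight over-pull and check that it holds steady.

play_rows:
  commands: [0,0,0.02,0,5,0,0,0.02,0,5,0,0,0.02,0,5,0,0,0.02,0,5,0,0,0.02,0,5,0,0,0.02,0,5,0,0,0.02,0,5,0,0,0.02,0,5]

```text
time: 14.35
tcp_pos: [0.582, 0.1857, 0.3309]
ee_rot: [0.009, 0.674, 0.739, 0.001]
ft_force: [-2.3, -1.4, -0.4]
gripper_width: 0.0102
```

```bash
python3 - <<'E'
from h import *
s=robot.get_state();print(s['time'],s['tcp_pos'],s['ft_force'],s['gripper_width'],np.abs(s['dq']).max())
if abs(s['ft_force'][2])<15 and .009<s['gripper_width']<.012: print(robot.finish_job())
E
```

```text
14.35 [0.58197359 0.18568064 0.33089823] [-2.29151432 -1.44209486 -0.35135329] 0.010236464765368518 0.0016629361998272566
the job is handed in; nothing more can be done
None
```

The ice pack is in the rack and the lid is held open by its handle. I handed the job in at 14.35 s.

- **Ice pack:** it stands on its long edge in the outer empty slot and is let go of. The last scene picture shows it upright beside the other two packs.
- **Lid and catch:** I tried the lid before touching the catch, and it was not caught. It rose 6 mm, past the 2 to 3 mm of play, at a steady pull of about 7 N along its arc. I therefore left the catch alone. The knob was already part-way back, at about box y = -22 mm by one wrist picture.
- **End state:** I raised the lid to about 0.9–0.95 rad, worked out from the arm's position and seen clearly open in the scene picture. The gripper still held the bar at 10 mm opening, with the arm at rest and under 3 N on it. The largest force I read was about 13 N.
- **Disagreement:** my camera estimates of the slot's position differed by about 3 mm, so I corrected by 4 mm with the pack held over the slot. A close-up after lowering then showed it centred. The task gives no verdict, so I have no outside confirmation.

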